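# Put the checked spice away and show the next one's base to the camera

### The arm

A 6-joint arm with a two-finger parallel gripper is mounted at the origin on a cart in front of the work surface, level with it; the furniture and walls round the work are solid. World frame = base frame: x ahead of the robot, y to its left, z up, the work surface at z = 0. Lengths are in mm, angles in rad, forces in N, time in s.
With the tool pointing down it reaches from about 300 to 875 mm from the base axis. Payload 4.2 kg.
Tool frame: the origin (TCP) lies midway between the tips of the shut fingers; the grasp point (between the pads) lies 19 mm behind it (env.hold_point_z is the distance from the TCP to the grasp point, in mm); z points along the fingers, y is the line along which they close (so a half turn about z gives the same grasp; the last joint's range is limited). The gripper opens to 85 mm and grips with 20 to 120 N. Pads are 22 mm wide; open, the fingers measure 114 mm over their backs; the gripper's body (76 mm by 85 mm) begins 54 mm behind the grasp point. The pads swing forward as they close: fully open they stand 13 mm farther back than shut.
Start: joints at [1.111, 0.32, 1.565, -0, 1.257, -0.02], TCP at [244.816, 520.297, 210.438] pointing down, gripper open.
Joint ranges: [-3.11, 3.11], [-0.84, 2.01], [0.21, 2.61], [-1.34, 4.49], [0.05, 2.63], [-2.56, 2.56]. Speed limits (rad/s): [2.57, 2.57, 3.14, 3.14, 3.14, 3.14].

### API

Orientations are given as a unit quaternion [w, x, y, z].
In Python, from station import env gives the robot as it stands. The module is installed in compiled form; this text tells all that it offers.
- The arm moves only by the tool move_arm, never from a script. Its argument "steps" is a list of rows, each a list of 7 numbers: the turn, a rotation vector about the world's x, y, z in degrees, then the shift along the world's x, y, z in cm, then the opening, from 0 (shut) to 1 (fully open). In form: [[rx, ry, rz, dx, dy, dz, gripper], ...]. A call has 1 to 8 rows; each row shifts and turns the commanded pose from where the row before left it; what a row does not reach is not made up. A row lasts 1/10 s, in which the tool goes at most 50 mm and 8.59 degrees, less where a joint would pass 70% of its speed; a pose out of reach is approached as far as the arm can. A call with a gripper value outside its range is refused whole. The fingers move at their own pace and stop on an object; the grip force is fixed at half the most. Time passes only in rows, so rows that do not move let the fingers close. It gives the time, the measured TCP pose, the force, the opening and the grip force at its end, in the units of the state.
- env.get_state(): the state, without advancing time (a new reading comes with each control period).
- env.capture(name): name is "scene" or "top" or "wrist"; returns a dict with "frame" (480x640x3 uint8, blue, green, red), "camera_matrix" (3x3 intrinsics, pixels), "R" (3x3) and "t" (3): a world point X has camera coordinates R X + t. Camera axes: x right, y down, z forward; pixel columns grow to the right and rows downward; lengths in mm; the calibration is good to about 2 mm. The wrist camera is an equidistant fisheye: a pixel r from the principal point sees the ray r / f radians off the axis. A picture is of the moment at which its call begins. There is no depth.
- env.sign_off(): hands the job in; it is judged then, once.
Trained networks look in a picture, given as the dict that the camera call returned (one of the last four; its "shot" number tells which), for a name from the list of things; names that differ only in an ending like _2 or _b are one class to them, and where a whole thing is asked for, a point or a joint stands for the part that bears it (a point fixed in the world has none). Each returns a list of dicts, best first, with "p" (0 to 1); they miss things now and then, are a little off and sometimes report something else, mostly with a low value. They report only what shows in the picture. A call takes as long as a camera call. They do not tell look-alikes from the thing itself.
- env.silhouettes(picture, label): "region" (480x640 bool, what is visible of it) and "position" ([row, column] in pixels, amid what is visible of it).
The state is a dict: "t": time; "qpos": joint angles; "joint_velocities": joint speeds; "tau": joint torques, N m; "tool_pos": TCP position; "tool_rot": TCP orientation; "force": force on the tool from outside, world axes, zero at the start; "wrist_torque": the same for the moment, N m; "opening": finger opening in mm; "grasp_force": force on a finger pad.
Only numpy, scipy, OpenCV 4.12 (cv2) and the standard library are available. Lean on these libraries where they do the work, as an engineer would, in place of code of your own. Each camera call takes 0.05 s, during which the arm holds its last target. There are 200 camera calls.

### The job

We are checking the date stamps under the spice jars with the phone camera on its stand. First stand the red-capped jar, which is done, fully down in the place of the spice rack marked with the red ring and let go of it; then take the black-capped jar out of the rack and hold it in the air in front of the phone's clip-on lens, its base squarely facing the lens, centred on it and about 10 cm away. Finish while still holding it there, motionless; touch neither phone nor stand, and leave the salt shaker and the other things where they are.

Things in the scene. Friction and masses are not known exactly. Their poses are not given: they have to be found in the camera images.
- red_jar: spice jar with a red cap (blue inset on its top), round, 103 mm tall, 45 mm in diameter (cap 44 mm), cap on its top 21 mm, 0.08 to 0.15 kg, standing alone on the worktop. Origin at the centre of its base, z along the jar to the cap.
- black_jar: spice jar with a black cap (dark green inset on its top) and a green label, round, 100 mm tall, 46 mm in diameter (cap 44 mm), cap on its top 20 mm, 0.08 to 0.15 kg, standing in one of the rack's bores. Origin at the centre of its base, z along the jar to the cap.
- black_cap (a point): centre of the top of the black jar's cap, on the jar's axis 100 mm from the centre of its base.
- salt: glass salt shaker with a grey perforated top, 90 mm tall, 44 mm in diameter, loose in another bore of the rack; stays there. Origin at the centre of its base.
- rack: fixed light wooden spice rack, a block 78 mm (x) by 264 mm (y) by 40 mm high (with the thin strips at its foot 87 mm in x), with three round upright bores in a row along its y axis, at y = -90, 0 and +90 mm. Bores are 50 mm in diameter and 35 mm deep: a seated jar stands on the bore's floor 5 mm above the worktop. Origin at the centre of the underside, z up.
- red_ring: flat red ring, 65 mm outside and 53 mm inside diameter, 5 mm thick, fixed on the rack's top around the mouth of the empty bore (any of the three). Origin at the centre of its underside, 40 mm above the worktop, on the bore's axis.
- stand: fixed aluminium phone stand, foot 135 mm (x) by 90 mm (y), carrying a black phone (72 by 149 mm) whose screen faces the robot and upward, 38 degrees from the horizontal; about 135 mm high over all. Origin at the centre of the underside of the foot, z up; it looks to its own -x. Right of it (y below about -0.3 m) a wall cabinet hangs over the worktop: draw the arm in before swinging past it from the right.
- lens (a point): centre of the front glass of the round black clip-on lens (28 mm in diameter, a thin steel rim round dark glass) near the upper edge of the phone, on the screen's centre line, 27 mm toward the stand's own +x and 124 mm above the stand's origin. Its z axis points straight out of the lens along its line of sight (up and back toward the robot, 52 degrees above the horizontal), its y axis is horizontal.
- mug: white mug with a green band, 89 mm wide without the handle, 104 mm tall, loose; bystander. Origin at the centre of its base.
- tin: food tin with a red label, 75 mm in diameter, 110 mm tall, loose; bystander. Origin at the centre of its base.
- mill: wooden pepper mill, 58 mm in diameter, 170 mm tall, loose; bystander. Origin at the centre of its base.
Not all that is in view belongs to the job. What is shaped like the red_jar but orange or turquoise is not meant.

How it is judged (in metres and radians):
On the way:
1. the red-capped jar stands fully down in the red-ringed bore, let go of, while the black-capped jar is still in the rack (horizontal distance between red_jar and red_ring below 0.006 m and height (world z) of red_jar below 0.009 m and angle between red_jar's own z axis and vertical below 0.1 rad and contact force between red_jar and the fingers below 0.1 N and linear speed of red_jar below 0.02 m/s and distance of black_jar from where it was at the start of the episode below 0.02 m), for 0.2 s.
At the end, for the whole second after the job is handed in: Red jar released, seated in the ringed bore (within 6 mm, base under 9 mm high, tilt under 0.1 rad). Fingers hold the black jar still, base to the lens: 70 to 130 mm off along its line of sight, within 22 mm of that line on either axis, jar axis within 0.21 rad of it, cap on the far side (horizontal distance between red_jar and red_ring below 0.006 m and height (world z) of red_jar below 0.009 m and angle between red_jar's own z axis and vertical below 0.1 rad and contact force between red_jar and the fingers below 0.1 N and linear speed of each of red_jar, black_jar below 0.02 m/s and x of black_jar in the frame of lens between -0.022 and 0.022 m and y of black_jar in the frame of lens between -0.022 and 0.022 m and z of black_jar in the frame of lens between 0.07 and 0.13 m and z of black_cap in the frame of lens above 0.15 m and angle between the z axis of black_jar and the z axis of lens, either way round below 0.21 rad and contact force between black_jar and the fingers above 1 N and angular speed of black_jar below 0.2 rad/s and height (world z) of black_jar above 0.12 m); the arm keeps its last pose, push and grip.
It fails at once if the phone or its stand is touched (over 1 N) (contact force between stand and anything else above 1 N).
It fails at once if the salt shaker is shifted by 15 mm or more (distance of salt from where it was at the start of the episode above 0.015 m).
It fails at once if the mug, tin or mill is shifted by over 20 mm (distance of any of mug, tin, mill from where it was at the start of the episode above 0.02 m).
It also fails if it takes over 58 s, if anything falls off the work surface, if the arm or the gripper's body presses on something with over 40 N, if the wrist force passes 120 N, or if a joint passes its speed limit or range.

## Working session

There is one attempt and no reset: what is moved stays moved. The work goes in short steps, Python scripts to look and compute and a tool call to move; the robot and the scene stay as the last step left them, time stands still between calls to the robot, and variables do not carry over. Pictures are saved under pics/ and viewed, at most 10 in all, crops included, and the job is handed in when it is done.

Besides the shell and the picture viewer there is one more tool, called after "Emit:" by a JSON object that holds its "fn" and its "kwargs". move_arm: Moves the arm, as the interface text tells. Its arguments: {"type":"object","properties":{"steps":{"type":"array"}},"required":["steps"]}

```bash
mkdir -p pics
cat > h.py <<'E'
import numpy as np, cv2
from station import env
def ray(c,px):  # px (col,row) -> origin, dir world
    K=np.array(c["camera_matrix"]);R=np.array(c["R"]);t=np.array(c["t"]).ravel()
    d=np.array([(px[0]-K[0,2])/K[0,0],(px[1]-K[1,2])/K[1,1]])
    if c.get("fish"):
        r=np.linalg.norm(d); v=np.r_[d/max(r,1e-9)*np.sin(r),np.cos(r)]
    else: v=np.r_[d,1]
    v=R.T@v; return -R.T@t, v/np.linalg.norm(v)
def atz(c,px,z):
    o,d=ray(c,px); return o+d*(z-o[2])/d[2]
def proj(c,X):
    K=np.array(c["camera_matrix"]);p=np.array(c["R"])@X+np.array(c["t"]).ravel()
    if c.get("fish"):
        r=np.hypot(p[0],p[1]);th=np.arctan2(r,p[2]);q=p[:2]/max(r,1e-9)*th
    else: q=p[:2]/p[2]
    return np.array([K[0,0]*q[0]+K[0,2],K[1,1]*q[1]+K[1,2]])
def cap(n):
    c=env.capture(n); c["fish"]=(n=="wrist"); return c
def tri(c1,p1,c2,p2):
    o1,d1=ray(c1,p1);o2,d2=ray(c2,p2)
    A=np.c_[d1,-d2];s=np.linalg.lstsq(A,o2-o1,rcond=None)[0]
    a=o1+d1*s[0];b=o2+d2*s[1];return (a+b)/2,np.linalg.norm(a-b)
E
cat > a.py <<'E'
from h import *
cs={n:cap(n) for n in("scene","top")}
for n,c in cs.items():
    cv2.imwrite(f"pics/{n}.png",c["frame"])
    print(n,(-np.array(c["R"]).T@np.array(c["t"]).ravel()).round(),np.array(c["R"])[2].round(2))
    for l in("red_jar","black_jar","salt","rack","red_ring","stand","lens","mug","tin","mill"):
        for d in env.silhouettes(c,l)[:3]:
            r=np.array(d["region"]);ys,xs=np.where(r)
            if len(xs): print(l,round(d["p"],2),np.round(d["position"]),xs.min(),xs.max(),ys.min(),ys.max(),atz(c,(d["position"][1],d["position"][0]),50).round())
E
python3 a.py
```

```text
scene [ -60. -798.  763.] [ 0.45  0.72 -0.53]
red_jar 0.88 [321. 391.] 379 401 296 343 [ 512. -191.   50.]
red_jar 0.81 [324. 302.] 291 312 303 351 [349. -92.  50.]
red_jar 0.8 [325. 348.] 337 358 299 347 [ 429. -151.   50.]
black_jar 0.66 [213. 291.] 282 298 197 224 [581. 352.  50.]
salt 0.51 [245. 327.] 319 333 228 251 [571. 141.  50.]
salt 0.33 [225. 308.] 302 317 226 237 [585. 260.  50.]
rack 0.82 [243. 309.] 271 347 216 270 [536. 176.  50.]
stand 0.83 [278. 395.] 360 425 242 309 [621. -77.  50.]
stand 0.29 [208. 291.] 282 298 197 224 [596. 376.  50.]
stand 0.27 [200. 339.] 334 352 171 227 [746. 337.  50.]
lens 0.61 [279. 396.] 360 425 243 311 [622. -80.  50.]
mug 0.57 [230. 200.] 182 219 208 251 [316. 407.  50.]
mug 0.56 [280. 398.] 360 425 241 310 [623. -86.  50.]
tin 0.7 [196. 314.] 303 326 176 216 [697. 406.  50.]
mill 0.73 [200. 341.] 334 352 173 227 [751. 333.  50.]
top [ 411.  128. 1204.] [ 0.09  0.02 -1.  ]
red_jar 0.81 [280. 470.] 453 485 269 291 [ 432. -152.   50.]
red_jar 0.81 [326. 446.] 434 465 312 336 [ 337. -100.   50.]
red_jar 0.6 [245. 490.] 472 504 228 251 [ 503
[... 205 characters left out ...]
] 452 485 269 292 [ 425. -152.   50.]
red_ring 0.77 [220. 293.] 289 296 211 227 [561. 213.  50.]
red_ring 0.33 [339. 200.] 175 224 307 364 [317. 409.  50.]
stand 0.56 [194. 434.] 406 458 148 229 [612. -84.  50.]
lens 0.71 [191. 434.] 407 457 148 229 [618. -83.  50.]
lens 0.67 [216. 323.] 315 334 203 225 [570. 150.  50.]
lens 0.42 [157. 204.] 183 229 135 180 [699. 402.  50.]
mug 0.57 [339. 196.] 176 223 307 365 [317. 415.  50.]
mug 0.35 [189. 433.] 407 458 148 229 [622. -82.  50.]
mug 0.3 [157. 207.] 184 228 135 180 [700. 396.  50.]
tin 0.66 [212. 240.] 223 250 204 230 [581. 325.  50.]
tin 0.58 [158. 206.] 183 228 135 180 [697. 396.  50.]
mill 0.66 [139. 255.] 240 275 120 160 [738. 293.  50.]
```

```bash
python3 -c "
import cv2,numpy as np
a=cv2.imread('pics/scene.png')[160:360,170:440];b=cv2.imread('pics/top.png')[110:360,160:520]
cv2.imwrite('pics/a1.png',cv2.resize(a,None,fx=2.9,fy=2.9,interpolation=cv2.INTER_CUBIC));cv2.imwrite('pics/b1.png',cv2.resize(b,None,fx=2.2,fy=2.2,interpolation=cv2.INTER_CUBIC))"
```

```text
(no output)
```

View pics/a1.png

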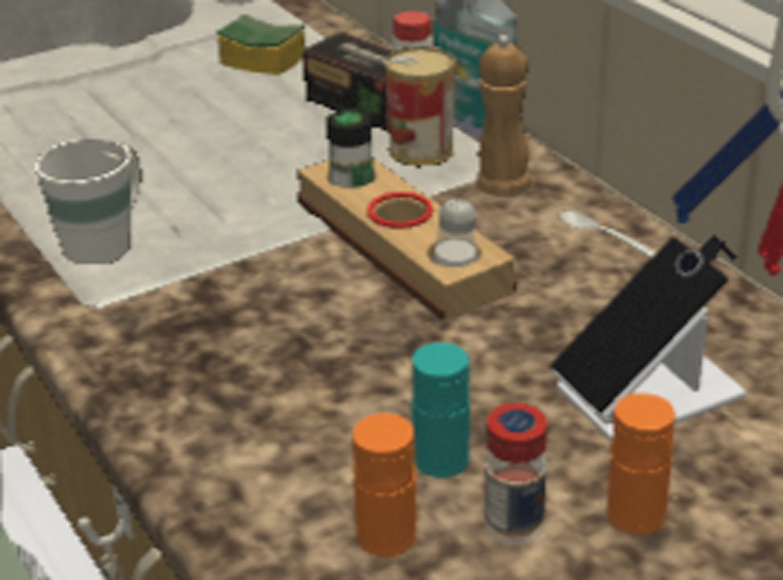

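View pics/b1.png

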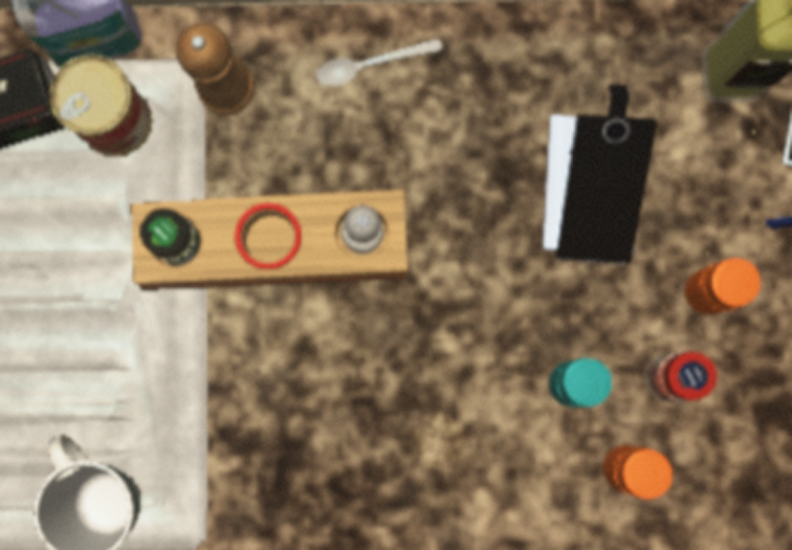

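The red-capped jar stands among two orange jars and a turquoise one at about top px (474,281). The ring is on the middle bore at top px (282,217), with black on the left and salt on the right. The lens is at top px (440,169) and scene px (407,250). Next I'll refine these positions.

```bash
cat > m.py <<'E'
from h import *
cs={n:cap(n) for n in("top","scene")}
def blobs(c,lo,hi,amin=25):
    h=cv2.cvtColor(c["frame"],cv2.COLOR_BGR2HSV)
    m=cv2.inRange(h,np.array(lo),np.array(hi))
    if lo[0]<=0: m|=cv2.inRange(h,np.array([172,lo[1],lo[2]]),np.array([180,255,255]))
    n,l,s,ce=cv2.connectedComponentsWithStats(m)
    return [(s[i].tolist(),ce[i].round(1)) for i in range(1,n) if s[i,4]>amin]
c=cs["top"]
for name,lo,hi,z in(("red",(0,140,70),(5,255,255),103),("orange",(6,150,80),(16,255,255),103),("turq",(80,100,60),(95,255,255),103),("green",(45,100,40),(80,255,255),105)):
    for n,c in cs.items():
        for s,ce in blobs(c,lo,hi):
            if 150<s[0]<520 and 100<s[1]<360: print(n,name,s,ce,atz(c,ce,z).round(),atz(c,ce,45).round())
T,S=cs["top"],cs["scene"]
print("lens",tri(T,(440,169),S,(407.2,250.3)))
P=lambda u,v:(160+u/2.2,110+v/2.2);Q=lambda u,v:(170+u/2.9,160+v/2.9)
for a,b in(((656,120),(727,283)),((580,115),(672,240)),((557,256),(555,372)),((632,262),(607,412))): print("phone",tri(T,P(*a),S,Q(*b)))
for u in((132,204),(404,190),(408,271),(138,288)): print("rack corner",atz(T,P(*u),40).round())
for u in((545,248),(553,115)): print("foot",atz(T,P(*u),4).round())
E
python3 m.py
```

```text
top red [208, 156, 15, 18, 62] [216.1 167.3] [665. 364. 103.] [678. 376.  45.]
top red [267, 203, 29, 29, 164] [280.5 216.4] [563. 234. 103.] [571. 240.  45.]
top red [462, 270, 24, 22, 281] [472.8 280.6] [ 429. -144.  103.] [ 430. -159.   45.]
scene red [306, 164, 13, 10, 107] [311.6 168.6] [743. 489. 103.] [813. 602.  45.]
scene red [432, 186, 32, 69, 593] [446.8 218.9] [864.   0. 103.] [945.  70.  45.]
scene red [461, 187, 8, 12, 47] [464.6 191.7] [1027.   89.  103.] [1123.  167.   45.]
scene red [304, 188, 19, 13, 161] [313.5 194.7] [645. 324. 103.] [707. 423.  45.]
scene red [449, 218, 11, 29, 115] [453.9 228.4] [843. -47. 103.] [922.  19.  45.]
scene red [297, 226, 22, 13, 91] [307.4 232.4] [515. 150. 103.] [565. 233.  45.]
scene red [338, 299, 21, 21, 266] [347.7 309.7] [ 419. -160.  103.] [ 461. -104.   45.]
top orange [471, 227, 35, 26, 672] [488.5 239.7] [ 509. -178.  103.] [ 514. -194.   45.]
top orange [434, 312, 32, 25, 612] [449.9 323.9] [345. -97. 103.] [ 341. -109.   45.]
scene orange [380, 296, 22, 48, 920] [390.4 319.5] [ 472. -232.  103.] [ 519. -183.   45.]
scene 
[... 577 characters left out ...]
  45.]
scene green [295, 192, 6, 6, 27] [297.1 194.6] [603. 349. 105.] [664. 453.  45.]
lens (array([647.90473214, -82.60388696, 124.57761015]), np.float64(0.9284917759208313))
phone (array([ 656.96208185, -119.27839996,  120.94006606]), np.float64(0.9438978308751508))
phone (array([660.86137686, -50.23160791, 124.55595232]), np.float64(3.452138156682346))
phone (array([547.28648168, -41.34140712,  28.7772174 ]), np.float64(1.2063652606362039))
phone (array([ 541.45324815, -112.98931777,   36.22079928]), np.float64(5.828462505997148))
rack corner [603. 369.  40.]
rack corner [612. 106.  40.]
rack corner [533. 103.  40.]
rack corner [521. 363.  40.]
foot [558. -33.   4.]
foot [691. -44.   4.]
```

```bash
python3 -c "
from h import *
from scipy.spatial.transform import Rotation as R
s=env.get_state();q=s['tool_rot'];print(s['t'],s['tool_pos'],env.hold_point_z);print(R.from_quat([q[1],q[2],q[3],q[0]]).as_matrix().round(3))
c=cap('wrist');print(c['camera_matrix'],(-c['R'].T@np.ravel(c['t'])).round(),c['R'].round(2))
"
```

```text
1.2 [244.81590094 520.30475146 210.4359251 ] 18.700000000000003
[[-0.905  0.426  0.   ]
 [ 0.426  0.905  0.   ]
 [ 0.     0.    -1.   ]]
[[371.64829954   0.         319.1898606 ]
 [  0.         371.64829954 239.49864728]
 [  0.           0.           1.        ]] [174. 555. 374.] [[ 0.43  0.9  -0.  ]
 [ 0.86 -0.41  0.31]
 [ 0.28 -0.13 -0.95]]
```

Emit:
{"fn": "move_arm", "kwargs": {"steps": [[0,0,0,1.3,-4.8,0,1],[0,0,0,1.3,-4.8,0,1],[0,0,0,1.3,-4.8,0,1],[0,0,0,1.3,-4.8,0,1],[0,0,0,1.3,-4.8,0,1],[0,0,0,1.3,-4.8,0,1]]}}

```text
t: 1.85
tool_pos: [323.0, 230.5, 210.7]
tool_rot: [0.0, 0.218, 0.976, 0.0]
force: [1.1, -0.3, 0.2]
opening: 85.4
grasp_force: 0.0
```

Emit:
{"fn": "move_arm", "kwargs": {"steps": [[0,0,-4,1.3,-4.7,0,1],[0,0,-4,1.3,-4.7,0,1],[0,0,-4,1.3,-4.7,0,1],[0,0,-4,1.3,-4.7,0,1],[0,0,-4,1.3,-4.7,0,1],[0,0,-4,1.3,-4.7,0,1],[0,0,-3,1.3,-4.7,0,1],[0,0,0,1.3,-4.7,0,1]]}}

```text
t: 2.65
tool_pos: [427.0, -145.9, 210.8]
tool_rot: [0.0, 0.441, 0.898, 0.0]
force: [1.5, 0.6, -0.1]
opening: 85.6
grasp_force: 0.0
```

```bash
cat > w.py <<'E'
import sys
from h import *
c=cap('wrist');cv2.imwrite(f'pics/{sys.argv[1]}.png',c['frame'])
print(env.get_state()['tool_pos'])
for l in sys.argv[2:]:
    for d in env.silhouettes(c,l)[:4]:
        ys,xs=np.where(d['region'])
        if len(xs): print(l,round(d['p'],2),np.round(d['position']),xs.min(),xs.max(),ys.min(),ys.max())
h=cv2.cvtColor(c["frame"],cv2.COLOR_BGR2HSV)
for n,lo,hi in(("red",(0,140,60),(5,255,255)),("orange",(6,150,80),(16,255,255)),("turq",(80,100,60),(95,255,255)),("green",(45,80,30),(80,255,255))):
    m=cv2.inRange(h,np.array(lo),np.array(hi))
    if n=="red": m|=cv2.inRange(h,np.array([172,140,60]),np.array([180,255,255]))
    k,_,s,_=cv2.connectedComponentsWithStats(m)
    for i in range(1,k):
        if s[i,4]>150:
            p=(s[i,0]+s[i,2]/2,s[i,1]+s[i,3]/2);print(n,s[i],"z103",atz(c,p,103).round(1),"z45",atz(c,p,45).round(1))
E
python3 w.py w1 red_jar
python3 -c "
from h import *
T=cap('top');S=cap('scene')
print(tri(T,(474.5,281),S,(348,304.8)))"
```

```text
[ 429.60313753 -152.67847056  210.73337257]
red_jar 0.97 [303. 366.] 337 393 260 346
red_jar 0.85 [127. 390.] 352 422 101 158
red_jar 0.81 [116. 265.] 233 299 87 144
red_jar 0.74 [225. 319.] 293 347 183 257
red [608   8  32  52 315] z103 [533.4 178.5 103. ] z45 [566.5 234.3  45. ]
red [ 293  201   55   56 1471] z103 [ 428.3 -144.5  103. ] z45 [ 438.9 -157.8   45. ]
orange [540   0  59  87 404] z103 [493.1 113.4 103. ] z45 [517.5 155.2  45. ]
orange [611  11  29  46 164] z103 [534.8 180.4 103. ] z45 [568.2 236.5  45. ]
orange [232  87  69  59 453] z103 [ 345.6 -101.2  103. ] z45 [ 338.5 -105.3   45. ]
orange [ 337  260   57   87 2084] z103 [ 496.8 -172.3  103. ] z45 [ 522.1 -191.6   45. ]
turq [ 357  102   65   57 2923] z103 [422.1 -54.5 103. ] z45 [431.4 -48.6  45. ]
(array([ 428.38356078, -147.7865074 ,  103.16999114]), np.float64(0.8350509608774038))
```

View pics/w1.png

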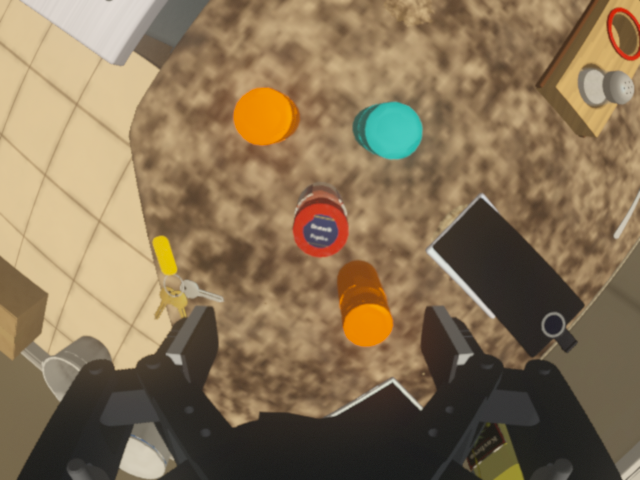

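The red cap is at px (321,230), clear of its neighbours. The fingers' closing direction runs between the other jars.

Emit:
{"fn": "move_arm", "kwargs": {"steps": [[0,0,0,0,0,0,1],[0,0,0,0,0,0,1],[0,0,0,0,0,-2,1],[0,0,0,0,0,0,1],[0,0,0,0,0,0,1]]}}

```text
t: 3.35
tool_pos: [426.6, -142.8, 190.6]
tool_rot: [-0.0, 0.439, 0.898, 0.0]
force: [-0.0, 1.3, 0.8]
opening: 85.4
grasp_force: 0.0
```

Emit:
{"fn": "move_arm", "kwargs": {"steps": [[0,0,0,0.2,-0.4,-3,1],[0,0,0,0,0,-3,1],[0,0,0,0,0,-3,1],[0,0,0,0,0,-2.2,1],[0,0,0,0,0,-2,1],[0,0,0,0,0,0,1],[0,0,0,0,0,0,0.5],[0,0,0,0,0,0,0]]}}

```text
t: 4.15
tool_pos: [430.1, -148.0, 59.9]
tool_rot: [0.002, 0.44, 0.898, 0.0]
force: [0.5, -0.3, -0.3]
opening: 58.9
grasp_force: 0.0
```

Emit:
{"fn": "move_arm", "kwargs": {"steps": [[0,0,0,0,0,0,0],[0,0,0,0,0,0,0],[0,0,0,0,0,0,0],[0,0,0,0,0,0,0],[0,0,0,0,0,0,0]]}}

```text
t: 4.65
tool_pos: [429.9, -148.0, 60.1]
tool_rot: [0.002, 0.44, 0.898, 0.0]
force: [-0.6, -0.1, 6.8]
opening: 41.6
grasp_force: 60.5
```

Emit:
{"fn": "move_arm", "kwargs": {"steps": [[0,0,0,0,0,3,0],[0,0,0,0,0,4,0],[0,0,0,0,0,4,0],[0,0,0,0,0,4,0],[0,0,0,1,2.8,0,0],[0,0,0,1.5,4,0,0],[0,0,0,1.6,4,0,0],[0,0,0,1.5,4,0,0]]}}

```text
t: 5.45
tool_pos: [485.2, 1.7, 209.4]
tool_rot: [0.001, 0.44, 0.898, 0.0]
force: [0.7, -0.9, -0.9]
opening: 42.0
grasp_force: 61.2
```

Emit:
{"fn": "move_arm", "kwargs": {"steps": [[0,0,0,1.5,4,0,0],[0,0,0,1.5,4,0,0],[0,0,0,1.5,4,0,0],[0,0,0,1.5,4,0,0],[0,0,0,1.5,4,0,0],[0,0,0,1,3,0,0],[0,0,0,0,1,0,0],[0,0,0,0,0,0,0]]}}

```text
t: 6.25
tool_pos: [569.4, 241.3, 208.3]
tool_rot: [-0.0, 0.439, 0.898, -0.0]
force: [-0.2, 0.1, -1.5]
opening: 42.0
grasp_force: 61.3
```

Emit:
{"fn": "move_arm", "kwargs": {"steps": [[0,0,0,0,0,0,0],[0,0,0,0,0,0,0],[0,0,0,0,0,0,0]]}}

```text
t: 6.55
tool_pos: [569.7, 239.0, 208.9]
tool_rot: [0.0, 0.441, 0.898, 0.0]
force: [0.8, 0.4, -0.6]
opening: 41.9
grasp_force: 61.3
```

```bash
python3 w.py w2 red_ring red_jar
```

```text
[569.7395309  239.15392976 208.80349017]
red_ring 0.74 [183. 310.] 284 353 176 226
red_ring 0.48 [280. 260.] 241 278 258 305
red_jar 0.68 [304. 317.] 265 374 215 377
red_jar 0.65 [333.  77.] 40 109 299 370
red_jar 0.62 [313.  23.] 0 53 287 350
red [628 105  12  39 355] z103 [738.7 503.3 103. ] z45 [785.4 546.5  45. ]
red [286 177  68  51 471] z103 [557.7 256.8 103. ] z45 [565.5 246.9  45. ]
red [ 264  268  112  110 6109] z103 [620.3 176.  103. ] z45 [641.5 148.7  45. ]
orange [225 161  74 106 239] z103 [528.5 223.3 103. ] z45 [530.  206.2  45. ]
orange [284 176  71  54 262] z103 [557.7 256.3 103. ] z45 [565.4 246.3  45. ]
orange [289 181  62  46 240] z103 [558.4 255.9 103. ] z45 [566.3 245.8  45. ]
orange [288 238  42  31 308] z103 [575.6 219.9 103. ] z45 [587.2 202.   45. ]
orange [268 262  87  47 924] z103 [593.6 199.4 103. ] z45 [609.1 177.1  45. ]
orange [   0  287   54   66 1886] z103 [378.9 -34.6 103. ] z45 [ 348.2 -107.3   45. ]
turq [570 174  50  79 637] z103 [759.5 408.1 103. ] z45 [810.8 430.8  45. ]
turq [  40  303   69   68 2469] z103 [440.4  -3.3 103. ] z45 [422.9 -69.3  45. ]
green [374 119  37  29 751] z103 [567.5 329.9 103. ] z45 [577.4 335.8  45. ]
green [564 171  57  89 584] z103 [758.4 404.8 103. ] z45 [809.4 426.7  45. ]
green [ 66 300  39  19 153] z103 [440.2  40.  103. ] z45 [422.6 -16.7  45. ]
```

View pics/w2.png

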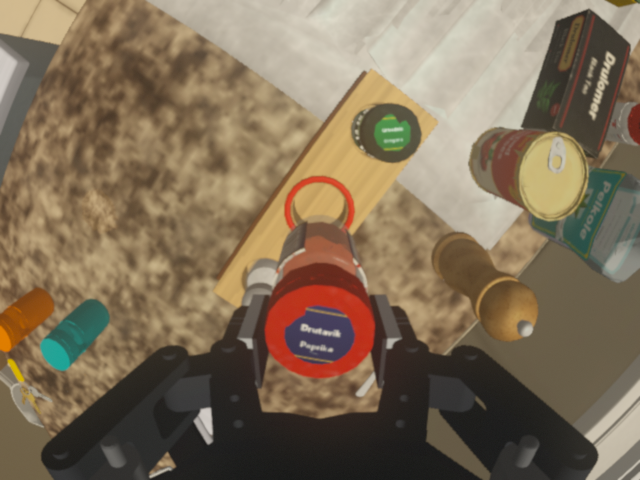

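```bash
cat > r.py <<'E'
import sys
from h import *
from scipy.optimize import least_squares
def ringfit(c,box):
    h=cv2.cvtColor(c["frame"],cv2.COLOR_BGR2HSV)
    m=cv2.inRange(h,np.array([0,110,50]),np.array([6,255,255]))|cv2.inRange(h,np.array([170,110,50]),np.array([180,255,255]))
    ys,xs=np.where(m);k=(xs>=box[0])&(xs<=box[1])&(ys>=box[2])&(ys<=box[3])
    P=np.array([atz(c,(x+.0,y+.0),45)[:2] for x,y in zip(xs[k],ys[k])])
    f=lambda v:np.hypot(P[:,0]-v[0],P[:,1]-v[1])-29.2
    s=least_squares(f,P.mean(0),loss="soft_l1");return s.x.round(1),np.std(f(s.x)).round(2),len(P)
c=cap('wrist');print("wrist ring",ringfit(c,(280,358,172,232)))
T=cap('top');print("top ring",ringfit(T,(262,300,198,236)))
s=env.get_state()['tool_pos'];print(s)
for dz in(0,24): print("tool axis px",proj(c,np.array([s[0],s[1],s[2]+18.7+dz])).round(1))
h=cv2.cvtColor(c["frame"],cv2.COLOR_BGR2HSV)
m=cv2.inRange(h,np.array([0,140,60]),np.array([5,255,255]))
print("captop",atz(c,(320,327),s[2]+18.7+24).round(1))
# jar base candidate silhouettes: project base circle
for a in np.arange(0,6.28,.785): print(proj(c,np.array([s[0]+22.5*np.cos(a),s[1]+22.5*np.sin(a),s[2]+18.7-79])).round(),end=' ')
E
python3 r.py; python3 -c "
import cv2;a=cv2.imread('pics/w2.png')[165:385,240:400];cv2.imwrite('pics/w2c.png',cv2.resize(a,None,fx=2.7,fy=2.7,interpolation=2))"
```

```text
wrist ring (array([569.2, 240.5]), np.float64(1.16), 609)
top ring (array([570.1, 238.3]), np.float64(1.78), 162)
[569.84873009 239.91107899 208.55906446]
tool axis px [317.7 309.8]
tool axis px [317.5 339.6]
captop [567.1 245.  251.3]
[346. 270.] [353. 246.] [340. 223.] [314. 216.] [290. 229.] [284. 254.] [297. 276.] [322. 282.]
```

View pics/w2c.png

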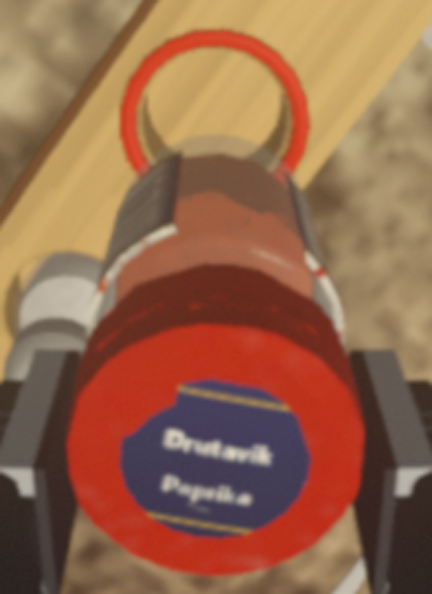

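Emit:
{"fn": "move_arm", "kwargs": {"steps": [[0,0,0,0,-0.1,-3,0],[0,0,0,0,0,-3,0],[0,0,0,0,0,-2,0],[0,0,0,0,0,-1.2,0],[0,0,0,0,0,0,0],[0,0,0,0,0,0,0],[0,0,0,0,0,0,0]]}}

```text
t: 7.5
tool_pos: [570.8, 239.7, 117.9]
tool_rot: [0.001, 0.44, 0.898, 0.001]
force: [-0.6, 1.0, -1.1]
opening: 41.5
grasp_force: 61.4
```

```bash
cat > v.py <<'E'
from h import *
s=env.get_state();print(s['tool_pos'],s['force']);
c=cap('wrist');S=cap('scene');T=cap('top')
a=cv2.resize(c['frame'][180:380,230:410],None,fx=2.2,fy=2.2,interpolation=2)
b=cv2.resize(S['frame'][190:250,285:335],None,fx=7,fy=7,interpolation=2)
H=max(a.shape[0],b.shape[0]);p=lambda x:cv2.copyMakeBorder(x,0,H-x.shape[0],0,0,0)
cv2.imwrite('pics/v1.png',np.hstack([p(a),p(b)]))
z=s['tool_pos'][2]-60.3
for r,zz,n in((22.5,z,'base'),(22,z+103,'top'),(32.5,45,'ring')):
    o=s['tool_pos'][:2] if n!='ring' else np.array([569.4,240.3])
    for cc in(c,S): 
        P=np.array([proj(cc,np.r_[o+r*np.array([np.cos(t),np.sin(t)]),zz]) for t in np.linspace(0,6.28,60)])
        print(n,P.min(0).round(1),P.max(0).round(1))
E
python3 v.py
```

```text
[570.80974351 239.68159122 117.9240526 ] [-0.64390823  1.00244063 -1.07834917]
base [282.5 216.3] [352.7 282.5]
base [299.7 223. ] [315.7 231. ]
top [260.2 289.3] [374.1 383.6]
top [298.8 190.5] [315.  197.7]
ring [268.3 194.4] [364.8 286.2]
ring [295.8 225.1] [318.7 236.8]
```

View pics/v1.png

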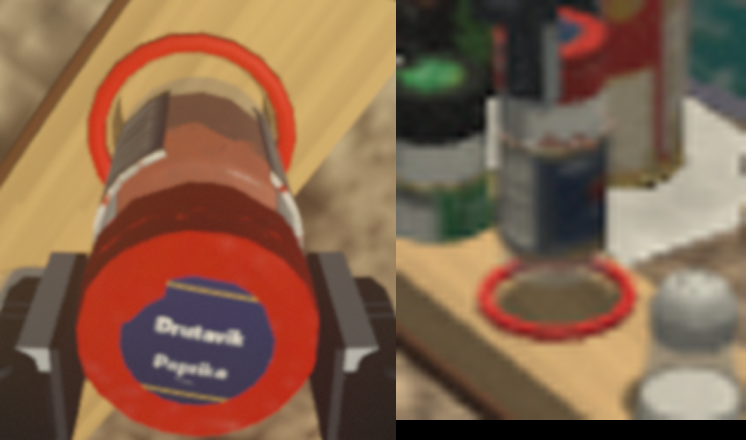

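Base and ring are aligned to about 1 mm in the wrist view. The base's far edge is at wrist px row 214 and the ring's at row 195. I'll correct slightly and lower into the mouth.

Emit:
{"fn": "move_arm", "kwargs": {"steps": [[0,0,0,0.1,-0.1,0,0],[0,0,0,0,0,-1,0],[0,0,0,0,0,-0.6,0],[0,0,0,0,0,-0.6,0],[0,0,0,0,0,0,0],[0,0,0,0,0,0,0]]}}

```text
t: 8.25
tool_pos: [570.7, 238.3, 94.1]
tool_rot: [-0.0, 0.44, 0.898, -0.0]
force: [1.0, 0.3, -0.3]
opening: 41.9
grasp_force: 61.4
```

Emit:
{"fn": "move_arm", "kwargs": {"steps": [[0,0,0,0,0,-0.6,0],[0,0,0,0,0,-0.6,0],[0,0,0,0,0,-0.6,0],[0,0,0,0,0,-0.4,0],[0,0,0,0,0,0,0],[0,0,0,0,0,0,0]]}}

```text
t: 8.85
tool_pos: [570.9, 238.3, 72.3]
tool_rot: [-0.0, 0.44, 0.898, 0.0]
force: [-0.1, -0.2, -1.3]
opening: 42.4
grasp_force: 61.4
```

Emit:
{"fn": "move_arm", "kwargs": {"steps": [[0,0,0,0,0,-0.3,0],[0,0,0,0,0,-0.2,0],[0,0,0,0,0,-0.1,0],[0,0,0,0,0,-0.1,0],[0,0,0,0,0,0,0],[0,0,0,0,0,0,0]]}}

```text
t: 9.45
tool_pos: [570.8, 238.3, 65.5]
tool_rot: [0.0, 0.44, 0.898, 0.0]
force: [0.1, 0.0, -1.0]
opening: 42.0
grasp_force: 61.4
```

Emit:
{"fn": "move_arm", "kwargs": {"steps": [[0,0,0,0,0,-0.1,0],[0,0,0,0,0,0,0],[0,0,0,0,0,-0.05,0],[0,0,0,0,0,0,0]]}}

```text
t: 9.85
tool_pos: [571.0, 238.4, 65.2]
tool_rot: [0.0, 0.44, 0.898, 0.0]
force: [-2.2, -1.1, 6.5]
opening: 42.2
grasp_force: 62.2
```

Contact with the floor: force z is +6.5 N. I'll release and rise.

Emit:
{"fn": "move_arm", "kwargs": {"steps": [[0,0,0,0,0,0,0.3],[0,0,0,0,0,0,0.7],[0,0,0,0,0,0,1],[0,0,0,0,0,0,1],[0,0,0,0,0,0,1],[0,0,0,0,0,0,1],[0,0,0,0,0,1,1],[0,0,0,0,0,2,1]]}}

```text
t: 10.65
tool_pos: [569.8, 237.9, 93.2]
tool_rot: [-0.001, 0.44, 0.898, -0.001]
force: [0.3, -0.2, 0.1]
opening: 85.1
grasp_force: 0.0
```

Emit:
{"fn": "move_arm", "kwargs": {"steps": [[0,0,0,0,0,3,1],[0,0,0,0,0,4,1],[0,0,0,0,0,4,1],[0,0,0,0,0,0,1],[0,0,0,0,0,0,1]]}}

```text
t: 11.15
tool_pos: [571.3, 238.5, 205.7]
tool_rot: [0.001, 0.44, 0.898, 0.001]
force: [-0.9, -0.3, -0.4]
opening: 85.1
grasp_force: 0.0
```

```bash
python3 w.py w4 black_jar
```

```text
[570.43062535 238.16896434 204.05272114]
black_jar 0.68 [129. 387.] 350 420 100 162
black_jar 0.22 [412. 226.] 150 257 380 466
red [629 104  11  39 328] z103 [738.1 502.7 103. ] z45 [785.1 546.5  45. ]
red [ 284  176   68   80 1317] z103 [564.2 248.  103. ] z45 [573.3 236.2  45. ]
orange [225 149  80 116 308] z103 [529.  229.5 103. ] z45 [530.4 213.7  45. ]
orange [282 174  72  84 601] z103 [564.2 248.  103. ] z45 [573.3 236.2  45. ]
orange [288 180  60  44 788] z103 [557.7 256.3 103. ] z45 [565.4 246.4  45. ]
orange [   0  287   51   66 1948] z103 [381.4 -32.1 103. ] z45 [ 350.6 -105.    45. ]
orange [487 293  25  29 258] z103 [741.5 281.9 103. ] z45 [789.2 277.5  45. ]
turq [569 173  52  80 657] z103 [758.6 407.4 103. ] z45 [810.1 430.3  45. ]
turq [  37  302   69   69 2564] z103 [440.5  -2.  103. ] z45 [422.6 -68.3  45. ]
green [373 117  37  30 773] z103 [567.5 329.6 103. ] z45 [577.2 335.6  45. ]
green [565 170  57  90 655] z103 [758.6 404.9 103. ] z45 [810.  427.3  45. ]
```

View pics/w4.png

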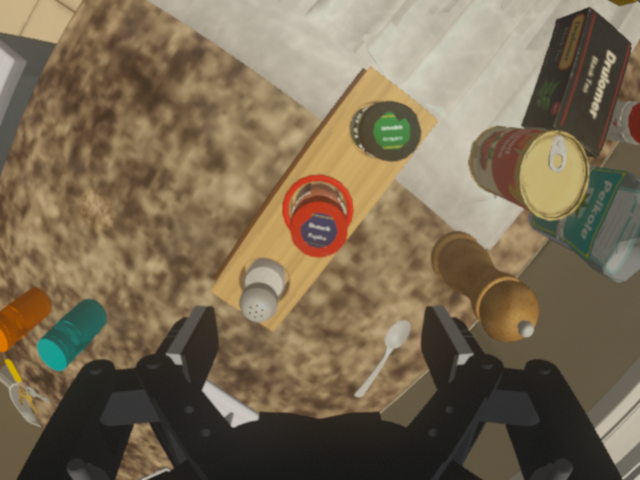

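The red jar sits inside the ring at px (320,229). The black cap is at px (391,131), which gives (567.7, 329.7).

Emit:
{"fn": "move_arm", "kwargs": {"steps": [[0,0,-7,0,1.5,0,1],[0,0,-7,-0.1,2,0,1],[0,0,-7,-0.1,2,0,1],[0,0,-7,-0.1,2,0,1],[0,0,-8,0,1.6,0,1],[0,0,0,0,0,0,1],[0,0,0,0,0,0,1],[0,0,0,0,0,0,1]]}}

```text
t: 12.05
tool_pos: [567.6, 328.3, 203.3]
tool_rot: [-0.0, 0.695, 0.719, -0.001]
force: [-0.1, -0.3, 0.3]
opening: 85.1
grasp_force: 0.0
```

```bash
python3 w.py w5 | grep -E "green|red|\["
python3 - <<'E'
from h import *
c=cv2.imread('pics/w5.png');cv2.imwrite('pics/w5c.png',cv2.resize(c[150:300,220:420],None,fx=3,fy=3))
E
```

```text
[567.75994473 328.24005273 203.54205537]
red [ 534    0   49   34 1343] z103 [754.6 518.  103. ] z45 [796.2 542.   45. ]
red [287 272  63  47 524] z103 [568.8 276.4 103. ] z45 [569.5 247.3  45. ]
red [ 295  313   50   44 1030] z103 [571.2 239.2 103. ] z45 [572.5 202.   45. ]
orange [285 270  67  85 916] z103 [569.3 260.9 103. ] z45 [570.1 228.4  45. ]
orange [301 286  21  16 171] z103 [563.2 277.5 103. ] z45 [562.7 248.6  45. ]
orange [496 287  16  41 298] z103 [732.6 265.3 103. ] z45 [769.4 233.8  45. ]
orange [153 454  24  26 322] z103 [389.1  24.6 103. ] z45 [350.3 -59.9  45. ]
turq [533  98  36  97 733] z103 [751.5 407.7 103. ] z45 [792.4 407.5  45. ]
green [532  96  38 102 565] z103 [751.6 407.3 103. ] z45 [792.5 407.   45. ]
green [300 214  37  35 714] z103 [567.1 329.1 103. ] z45 [567.4 311.6  45. ]
```

View pics/w5c.png

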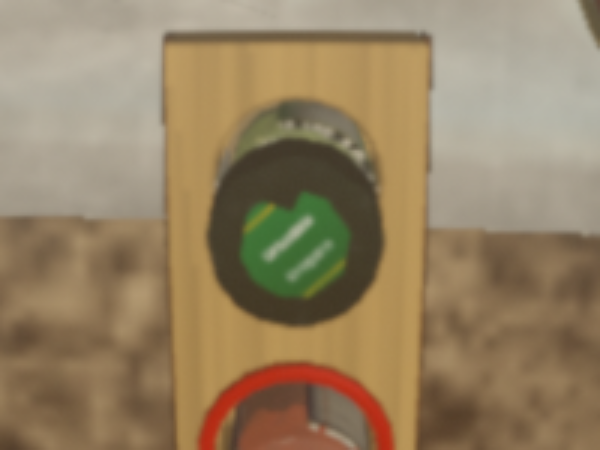

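Emit:
{"fn": "move_arm", "kwargs": {"steps": [[0,0,0,0,0.2,-3,1],[0,0,0,0,0,-4,1],[0,0,0,0,0,-3.5,1],[0,0,0,0,0,-2.2,1],[0,0,0,0,0,-1.5,1],[0,0,0,0,0,0,1],[0,0,0,0,0,0,0.5],[0,0,0,0,0,0,0]]}}

```text
t: 12.9
tool_pos: [568.8, 331.4, 63.4]
tool_rot: [0.0, 0.696, 0.718, 0.001]
force: [0.2, 1.0, 1.4]
opening: 58.9
grasp_force: 0.0
```

Emit:
{"fn": "move_arm", "kwargs": {"steps": [[0,0,0,0,0,0,0],[0,0,0,0,0,0,0],[0,0,0,0,0,0,0],[0,0,0,0,0,0,0],[0,0,0,0,0,0,0]]}}

```text
t: 13.4
tool_pos: [568.5, 331.7, 63.7]
tool_rot: [0.0, 0.696, 0.718, 0.001]
force: [0.2, -1.0, 6.8]
opening: 42.8
grasp_force: 60.8
```

Emit:
{"fn": "move_arm", "kwargs": {"steps": [[0,0,0,0,0,1,0],[0,0,0,0,0,2,0],[0,0,0,0,0,3,0],[0,0,0,0,0,4,0],[0,0,0,0,0,4,0],[0,0,0,0,0,4,0],[0,0,0,0,0,4,0],[0,0,0,0,0,0,0]]}}

```text
t: 14.2
tool_pos: [570.0, 332.5, 289.6]
tool_rot: [0.002, 0.696, 0.718, 0.006]
force: [-0.6, 0.2, 0.4]
opening: 42.4
grasp_force: 60.9
```

Emit:
{"fn": "move_arm", "kwargs": {"steps": [[0,0,0,0,-2,0,0],[0,0,0,-0.3,-4,0,0],[0,0,0,-0.3,-4,0,0],[0,0,0,-0.3,-4,0,0],[0,0,0,-0.3,-4,0,0],[0,0,0,-0.3,-4,0,0],[0,0,0,-0.3,-4,0,0],[0,0,0,0,-2,0,0]]}}

```text
t: 15.0
tool_pos: [547.7, 47.4, 280.5]
tool_rot: [-0.001, 0.697, 0.717, -0.002]
force: [-0.4, -0.0, -2.0]
opening: 42.2
grasp_force: 61.0
```

Emit:
{"fn": "move_arm", "kwargs": {"steps": [[-0.4,-5,0,0,-2,0,0],[-0.4,-5,0,0,-2,0,0],[-0.4,-5,0,0,-2,0,0],[-0.4,-5,0,0,-2,0,0],[-0.4,-5,0,0,-2,0,0],[-0.4,-5,0,0,-2,0,0],[-0.4,-5,0,0,-1,0,0],[0,-3,0,0,0,0,0]]}}

```text
t: 15.8
tool_pos: [546.4, -80.2, 278.9]
tool_rot: [0.25, 0.659, 0.678, 0.208]
force: [-0.0, 0.8, -0.7]
opening: 42.5
grasp_force: 61.1
```

```bash
cat > f.py <<'E'
from h import *
from scipy.spatial.transform import Rotation as R
s=env.get_state();q=s['tool_rot'];M=R.from_quat([q[1],q[2],q[3],q[0]]).as_matrix()
n=np.array([-.614,.045,.788]);n/=np.linalg.norm(n);L=np.array([648,-83,124.6])
z=M[:,2];base=np.array(s['tool_pos'])+z*(77.4-18.7)
d=base-L;along=d@n;lat=d-along*n
print("t",s['t'],"tcp",s['tool_pos'],"q",np.round(s['qpos'],2),"grip",s['grasp_force'],s['opening'])
print("z",z.round(3),"rotvec deg",np.degrees(np.cross(z,-n)).round(1),"along",along.round(1),"lat",lat.round(1),"move cm",((100-along)*n-lat)/10)
E
python3 f.py
```

```text
t 15.8 tcp [546.43798091 -80.2262964  278.90060039] q [-0.22 -0.05  2.02  0.18  0.52 -0.37] grip 61.08356237411499 42.54630126343372
z [ 0.613 -0.048 -0.789] rotvec deg [ 0.1 -0.1  0.1] along 125.4 lat [11.4 -5.7  9.2] move cm [ 0.41843275  0.45286532 -2.92010544]
```

Emit:
{"fn": "move_arm", "kwargs": {"steps": [[0,0,0,0.2,0.2,-1,0],[0,0,0,0.2,0.2,-1,0],[0,0,0,0,0,-0.9,0],[0,0,0,0,0,0,0],[0,0,0,0,0,0,0],[0,0,0,0,0,0,0],[0,0,0,0,0,0,0]]}}

```text
t: 16.5
tool_pos: [554.3, -74.7, 253.5]
tool_rot: [0.251, 0.658, 0.678, 0.21]
force: [-0.1, -0.2, -0.5]
opening: 42.3
grasp_force: 61.1
```

```bash
python3 f.py
python3 - <<'E'
from h import *
S=cap('scene');T=cap('top')
a=cv2.resize(S['frame'][150:360,270:440],None,fx=2.6,fy=2.6,interpolation=2);b=cv2.resize(T['frame'][130:290,260:460],None,fx=1.7,fy=1.7,interpolation=2)
H=max(a.shape[0],b.shape[0]);p=lambda x:cv2.copyMakeBorder(x,0,H-x.shape[0],0,0,0)
cv2.imwrite('pics/end.png',np.hstack([p(a),p(b)]))
n=np.array([-.614,.045,.788]);L=np.array([648,-83,124.6])
for C in(S,T): print([proj(C,L+n*k).round(1) for k in(0,100,200)])
E
```

```text
t 16.5 tcp [554.26693611 -74.68712208 253.49615884] q [-0.2  -0.02  2.06  0.18  0.44 -0.37] grip 61.075308322906494 42.322618234244715
z [ 0.616 -0.046 -0.786] rotvec deg [0.  0.2 0. ] along 100.8 lat [4.3 1.1 3.3] move cm [-0.38356031 -0.11180223 -0.39392445]
[array([407.5, 250.3]), array([388.3, 228. ]), array([366.6, 202.7])]
[array([440.1, 169.1]), array([446.9, 192.9]), array([454.9, 221. ])]
```

View pics/end.png

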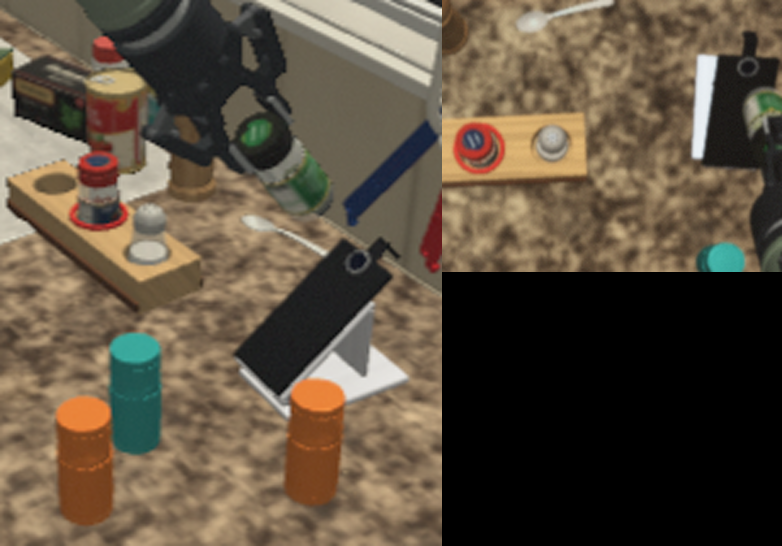

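The red jar is seated in the ring. The black jar's base centre is at scene px (390,227), against (388,228) predicted. A small trim, then hand in.

Emit:
{"fn": "move_arm", "kwargs": {"steps": [[0,0,0,-0.3,0,-0.3,0],[0,0,0,0,0,0,0],[0,0,0,0,0,0,0],[0,0,0,0,0,0,0],[0,0,0,0,0,0,0],[0,0,0,0,0,0,0],[0,0,0,0,0,0,0],[0,0,0,0,0,0,0]]}}

```text
t: 17.4
tool_pos: [550.8, -74.7, 249.9]
tool_rot: [0.251, 0.658, 0.678, 0.209]
force: [0.0, 0.3, -1.1]
opening: 42.5
grasp_force: 61.1
```

```bash
python3 f.py; python3 -c "
from station import env
print(env.sign_off())"
```

```text
t 17.4 tcp [550.82513789 -74.71864364 249.91947848] q [-0.2  -0.02  2.07  0.19  0.44 -0.38] grip 61.077303886413574 42.4791856721018
z [ 0.615 -0.046 -0.787] rotvec deg [0.  0.1 0. ] along 100.1 lat [0.4 1.1 0.3] move cm [-0.03509834 -0.1087948  -0.03289569]
the job is handed in; nothing more can be done
None
```

I handed the job in at 17.4 s (no verdict came back): the red jar is seated and released in the ringed bore, and the black jar is held still with its base about 100 mm from the lens, about 1 mm off its line of sight by my measurements.

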